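# Find the tight spot on a feed slide

## Robot

A 6-joint arm with a two-finger parallel gripper is mounted at the origin on the work surface. World frame = base frame: x ahead of the robot, y to its left, z up, the work surface at z = 0. Lengths are in mm, angles in degrees, forces in N, time in s.
With the tool pointing down it reaches from about 300 to 850 mm from the base axis. Payload 4.2 kg.
Tool frame: the origin (TCP) lies midway between the tips of the shut fingers; the grasp point (between the pads) lies env.grip_depth behind it (env.grip_depth is the distance from the TCP to the grasp point, in mm); z points along the fingers, y is the direction in which the jaws open and shut (so a half turn about z gives the same grasp; the last joint's range is limited). The gripper opens to 91 mm and grips with 3 to 60 N. Pads are 32 mm wide; open, the fingers measure 118 mm over their backs; the gripper's body (76 mm by 178 mm) begins 60 mm behind the grasp point.
Start: joints at [62.911, 18.312, 89.639, -0, 72.044, -1.146], TCP at [251.559, 517.07, 213.976] pointing down, gripper open.
Joint ranges: [-177.97, 177.97], [-48.28, 115.42], [12.27, 149.76], [-77.06, 257.06], [2.81, 150.46], [-146.56, 146.56]. Speed limits (degrees/s): [147.25, 147.25, 180, 180, 180, 180].

## Interface

Orientations are given as [roll, pitch, yaw] about the fixed x, y, z axes, in that order (R = Rz(yaw) Ry(pitch) Rx(roll)).
In Python, from workcell import env, cams, spotter gives the robot as it stands.
- The arm moves only by the tool apply_moves, never from a script. Its argument "plan" is a list of rows, each an object with "jaw": the closure, from 0 (fully open) to 1 (shut); "delta_pos": the shift along the tool's x, y, z in mm, a list of three; "spin": the turn about the tool's z in rad. In form: [{"jaw": jaw, "delta_pos": [dx, dy, dz], "spin": spin}, ...]. A call has exactly 8 rows; each row is the pose to reach, as a shift and turn from the pose measured when the call began, along the tool's axes at that moment; what a row does not reach only later rows make up. A row lasts 1/8 s, in which the tool goes at most 62.5 mm and 10.7 degrees, less where a joint would pass 70% of its speed; a pose out of reach is approached as far as the arm can. A call with a gripper value outside its range is refused whole. The fingers move at their own pace and stop on an object; "squeeze" is the grip in N (left out, the last holds). Time passes only in rows, so rows that repeat a pose let the fingers close, or fill a call up. It gives the time, the measured TCP pose, the force and the opening at its end, in the units of the state.
- env.state(): the state, without advancing time (a new reading comes with each control period).
- cams.grab_frame(name): name is "side" or "top" or "wrist"; returns the picture (400x640x3 uint8, red, green, blue); there is no depth.
- cams.calibration(name): a dict with "camera_matrix" (3x3 intrinsics, pixels), "rvec" (rotation vector, rad) and "tvec" (3), from world to camera coordinates, as OpenCV has them. Camera axes: x right, y down, z forward; pixel columns grow to the right and rows downward; lengths in mm; the calibration is good to about 2 mm. A picture is of the moment at which its call begins: read the wrist's pose just before it. calibration takes no time and is no camera call; for the wrist camera it gives the pose at the moment of the call.
- env.job_done(): hands the job in, once; it reports no verdict.
Trained networks look in the newest picture that a camera, given by its name, has taken for a name from the list of things; names that differ only in an ending like _2 or _b are one class to them, and where a whole thing is asked for, a point or a joint stands for the part that bears it (a point fixed in the world has none). Each returns a list of dicts, best first, with "confidence" (0 to 1); they miss things now and then, are a little off and sometimes report something else, mostly with a low value. They report only what shows in the picture. A call takes as long as a camera call.
- spotter.masks_of(camera, target): "region" (400x640 bool, what is visible of it) and "extent" ([left, top, right, bottom] in pixels, round what is visible of it).
The state is a dict: "time_s": time; "qpos": joint angles; "qvel": joint speeds; "effort": joint torques, N m; "ee_pos": TCP position; "ee_rot": TCP orientation; "force": force on the tool from outside, world axes, zero at the start; "torque": the same for the moment, N m; "gripper_width": finger opening in mm.
Only numpy, scipy, OpenCV 4.12 (cv2) and the standard library are available. Lean on these libraries where they do the work, as an engineer would, in place of code of your own. Each camera call takes 0.05 s, during which the arm holds its last target.

## Task

Grip the handle of the blue slide carriage and stroke it through its full travel: first rest it gently against the bumper of the red stop for a moment, then take it across and rest it gently against the yellow stop's bumper for a moment, feeling for the one place in between where it drags. Never ram the stops. Then bring the carriage back, leave it sitting squarely on that tight spot and let go, so that the fitter sees where to stone the rail; leave the other things on the desk alone.

Things in the scene. Friction and masses are not known exactly. Their poses are not given: they have to be found in the camera images.
- rail: Slide unit fixed on the desk: aluminium base 100 x 460 mm, 12 mm thick, with a steel rail 30 mm wide, top at 32 mm. Origin: centre of the base's underside; the carriage travels along its y axis, z is up; yaw within 0.3 rad. Inside the guideway, its middle within 90 mm of the rail's middle either way, is one tight spot that cannot be seen (see rail_mid).
- carriage: Blue carriage, a block 70 x 70 mm, top 56 mm above the desk, about 0.7 kg, black handle on its middle. Origin: its middle, at desk level; axes as the rail's. It slides only along the rail's y axis, starts anywhere within 90 mm of the rail's middle, and stays put where let go, on the tight spot too. A gripper that halts while holding it still feels some of the drag, either sign.
- rail_mid (a point): Point on top of the rail at its middle, 32 mm above the desk, axes as rail. Feel of the slide: the free run takes about 2 N along the rail, alike everywhere but at the tight spot, where over some 25 mm of travel (carriage middle) the drag swells to 6 to 12 N, passes and falls again, in either direction. It is tight within about 8 mm of its middle.
- handle (a point): Centre of the top of the carriage's black square handle, 106 mm above the desk: an upright post 24 x 24 mm in plan, 50 mm tall (from 56 to 106 mm), sides parallel to the rail's x and y axes, standing on the middle of the carriage.
- stop_red: Red stop at one end of the travel (either end): block 70 mm across the rail, 26 mm along it, top at 55 mm. Origin: its middle, at desk level. A black rubber bumper of 8 mm radius stands out towards the carriage at 44 mm height; contact when the middles of carriage and stop are 56 mm apart. Stiff: some 5 to 15 N per mm. Gentle is 3 to 12 N for a quarter second; 20 N is ramming.
- stop_yellow: Yellow stop, the same shape as the red one, at the other end of the travel.
- spray_can: Closed green can, 58 mm diameter, 150 mm tall, standing on the desk beyond the slide; origin at the centre of its foot. To be left alone.
- tin: Open round steel bowl, 90 mm diameter, 45 mm high, on the desk beyond the slide; origin at the centre of its foot. To be left alone.
- screwdriver: Screwdriver, 200 mm long, 26 mm thick yellow handle, lying on the desk beyond the slide; origin under its middle. To be left alone.

How it is judged:
By the outcome, as a careful person would: the job done as asked, in the order asked, and still so for the second after the job is handed in, with the robot touching nothing.
It also fails if it takes over 66 s, if anything falls off the work surface, if the arm or the gripper's body presses on something with over 40 N, if the wrist force passes 120 N, or if a joint passes its speed limit or range.

## Working session

There is one attempt and no reset: what is moved stays moved. The work goes in short steps, Python scripts to look and compute and a tool call to move; the robot and the scene stay as the last step left them, time stands still between calls to the robot, and variables do not carry over. Pictures are saved under pics/ and viewed, and the job is handed in when it is done.

Besides the shell and the picture viewer there is one more tool, called after "Emit:" by a JSON object that holds its "api" and its "payload", one argument or row to a line. apply_moves: Moves the arm, as the interface text tells. Its arguments: {"type":"object","properties":{"plan":{"type":"array"},"squeeze":{"type":"number"}},"required":["plan"]}

```bash
ls; mkdir -p pics; python3 - <<'E'
from workcell import env,cams,spotter
import cv2
print(env.state(), env.grip_depth)
for c in ("top","side"):
    im=cams.grab_frame(c); cv2.imwrite(f"pics/{c}0.png",im[:,:,::-1]); print(c,cams.calibration(c))
    for t in ("handle","carriage","stop_red","stop_yellow","rail"):
        for d in spotter.masks_of(c,t)[:2]:
            import numpy as np
            r=np.argwhere(d["region"]).mean(0)[::-1]
            print(c,t,round(d["confidence"],2),d["extent"],r.round(1))
E
```

```text
pics
{'time_s': 0.0, 'qpos': array([ 6.29136135e+01,  1.83500043e+01,  8.97046119e+01, -1.03776757e-03,
        7.20436139e+01, -1.14503704e+00]), 'qvel': array([-0.052329  ,  0.06787089, -0.06094614,  0.05842818,  0.0647408 ,
       -0.03011451]), 'effort': array([ 4.53368903e-04, -4.12458944e+01, -2.31968129e+01,  7.26666790e-02,
        4.56206140e-02, -1.35862451e-04]), 'ee_pos': array([251.30678283, 516.62789833, 213.14884219]), 'ee_rot': array([-1.79901770e+02, -9.76491788e-04,  1.54058970e+02]), 'force': array([ 0.05909161,  0.17123809, -0.65982648]), 'torque': array([ 0.03164369,  0.02012698, -0.03262112]), 'gripper_width': 90.91335467829053} 18.8
top {'camera_matrix': array([[381.90219066,   0.        , 314.51724548],
       [  0.        , 381.90219066, 201.96739198],
       [  0.        ,   0.        ,   1.        ]]), 'rvec': array([ 2.2072099 , -2.20298663,  0.07678639]), 'tvec': array([-15.3413026 , 621.36732631, 894.08274398])}
top handle 0.74 [320.3, 214.3, 351.7, 246.8] [336.3 231.8]
top carriage 0.65 [320.8, 219.2, 352.7, 244.5] [336.4 232.2]
top stop_red 0.82 [234.7, 219.9, 250.9, 251.0] [242.6 236.3]
top stop_yellow 0.63 [395.2, 213.6, 415.6, 245.1] [403.1 229.1]
top rail 0.86 [228.3, 207.8, 418.0, 259.1] [320.6 232.6]
side {'camera_matrix': array([[475.22757577,   0.        , 319.72221974],
       [  0.        , 475.22757577, 202.60927797],
       [  0.        ,   0.        ,   1.        ]]), 'rvec': array([ 2.37601446, -0.23129387,  0.06837662]), 'tvec': array([-617.54666063,  142.34287797, 1067.51913262])}
side handle 0.83 [272.1, 217.9, 310.6, 258.8] [290.6 237.3]
side carriage 0.66 [273.0, 214.1, 310.9, 256.7] [290.3 237.3]
side carriage 0.58 [260.2, 168.8, 287.0, 188.6] [273.6 175.1]
side stop_red 0.58 [260.5, 169.7, 289.8, 189.0] [274.4 175. ]
side stop_yellow 0.96 [289.6, 286.6, 321.2, 314.4] [305.4 298.1]
side rail 0.95 [255.7, 167.8, 335.1, 331.8] [291.9 250.6]
```

```bash
python3 - <<'E'
import cv2
a=cv2.imread("pics/top0.png")[150:310,180:460]; cv2.imwrite("pics/top0c.png",cv2.resize(a,None,fx=2.8,fy=2.8,interpolation=cv2.INTER_CUBIC))
a=cv2.imread("pics/side0.png")[140:350,200:400]; cv2.imwrite("pics/side0c.png",cv2.resize(a,None,fx=2.8,fy=2.8,interpolation=cv2.INTER_CUBIC))
E
```

```text
(no output)
```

View pics/top0c.png

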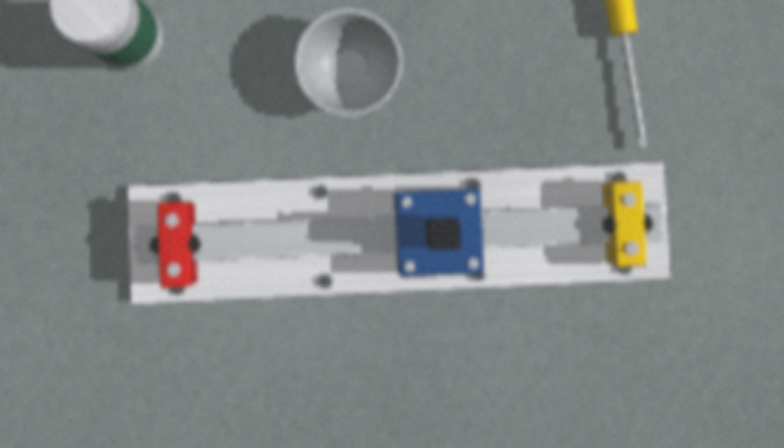

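View pics/side0c.png

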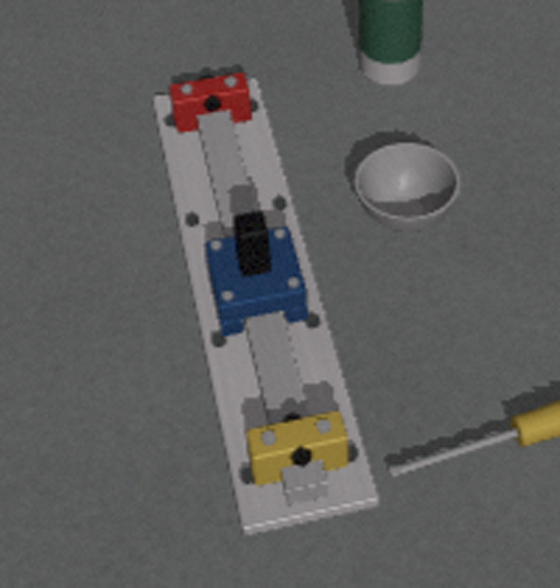

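View pics/top0.png

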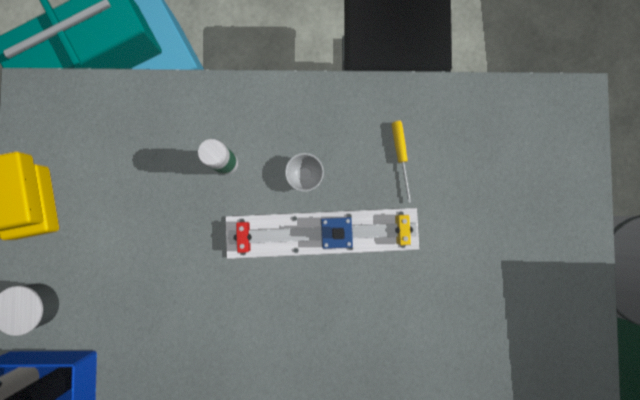

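The top view shows red at about (243,236) on the left, the carriage and handle at about (337,232), and yellow at about (404,229) on the right. The can, bowl and screwdriver lie beyond the slide. Next I'll work out world positions.

```bash
cat > h.py <<'E'
import numpy as np,cv2
def ray(cal,uv,z):
    K=cal["camera_matrix"];R=cv2.Rodrigues(np.array(cal["rvec"]))[0];t=np.array(cal["tvec"])
    C=-R.T@t; d=R.T@np.linalg.inv(K)@np.array([uv[0],uv[1],1.]); return C+d*(z-C[2])/d[2]
E
python3 - <<'E'
from h import *
from workcell import env,cams
ct=cams.calibration("top");cs=cams.calibration("side")
T=lambda x,y:((x+.5)/2.8+180-.5,(y+.5)/2.8+150-.5)
S=lambda x,y:((x+.5)/2.8+200-.5,(y+.5)/2.8+140-.5)
c=[ray(ct,T(*p),12) for p in((128,187),(662,164),(668,278),(132,303))]
print(np.round(c,1),np.mean(c,0))
for a,b in((0,1),(3,2)):
    d=c[a]-c[b];print("dir",np.linalg.norm(d),np.degrees(np.arctan2(-d[0],d[1])))
print("red",ray(ct,T(176,243),55),"yel",ray(ct,T(627,224),55),"handle top",ray(ct,T(443,233),106))
print("carr top",np.mean([ray(ct,T(*p),56) for p in((407,202),(471,199),(474,263),(410,266))],0))
print("side carr", np.mean([ray(cs,S(*p),56) for p in((216,245),(280,234),(293,283),(228,296))],0),"handle",ray(cs,S(250,224),106))
print("side red",ray(cs,S(207,86),55),"yel",ray(cs,S(296,431),55))
E
```

```text
[[ 586.6  197.7   12. ]
 [ 607.1 -258.4   12. ]
 [ 509.7 -262.4   12. ]
 [ 488.7  193.    12. ]] [548.00349827 -32.5322945   12.        ]
dir 456.5122741819103 2.572245868075
dir 455.86083689023246 2.6443707006797625
red [540.91505191 149.29171478  55.        ] yel [ 556.59324255 -216.80947836   55.        ] handle top [550.69537434 -62.55354129 106.        ]
carr top [549.62409928 -64.55689121  56.        ]
side carr [551.75454423 -64.88645927  56.        ] handle [551.33900215 -66.77116561 106.        ]
side red [540.16432249 148.50023284  55.        ] yel [ 558.67931938 -221.47258906   55.        ]
```

```bash
cat >> h.py <<'E'
from scipy.spatial.transform import Rotation as Ro
def to(env,p,yaw):
    s=env.state();R=Ro.from_euler('xyz',s['ee_rot'],degrees=True)
    d=R.inv().apply(np.array(p)-s['ee_pos']); spin=-((yaw-s['ee_rot'][2]+180)%360-180)
    print("t",s['time_s'],"pos",s['ee_pos'].round(1),"rot",s['ee_rot'].round(2),"delta",d.round(1),"spin",np.radians(spin).round(4),"F",s['force'].round(1))
E
python3 - <<'E'
from h import *
from workcell import env,cams
to(env,(551,-64.5,180),182.6)
ct=cams.calibration("top")
print(ray(ct,(228,162),0),ray(ct,(400,122),20))
E
```

```text
t 0.6 pos [251.6 517.  214. ] rot [180.     0.   154.05] delta [-523.7 -391.9   33.9] spin -0.4982 F [0.7 0.8 0.5]
[718.79135639 195.6462571    0.        ] [ 814.44322607 -219.63021936   20.        ]
```

Emit:
{"api": "apply_moves", "payload": {
  "plan": [
    {"jaw":0,"delta_pos":[-48,-36,3],"spin":-0.05},
    {"jaw":0,"delta_pos":[-96,-72,6],"spin":-0.1},
    {"jaw":0,"delta_pos":[-144,-108,9],"spin":-0.15},
    {"jaw":0,"delta_pos":[-192,-144,12],"spin":-0.2},
    {"jaw":0,"delta_pos":[-240,-180,15],"spin":-0.25},
    {"jaw":0,"delta_pos":[-288,-216,18],"spin":-0.3},
    {"jaw":0,"delta_pos":[-336,-252,21],"spin":-0.35},
    {"jaw":0,"delta_pos":[-384,-288,24],"spin":-0.4}
  ],
  "squeeze": 30
}}

```text
time_s: 1.6
ee_pos: [471.7, 88.3, 190.2]
ee_rot: [180.0, 0.1, 177.1]
force: [0.9, 0.4, 0.0]
gripper_width: 91.2
```

```bash
python3 - <<'E'
from h import *
from workcell import env
to(env,(551,-64.5,180),182.6)
E
```

```text
t 1.6 pos [471.7  88.3 190.2] rot [1.7997e+02 7.0000e-02 1.7706e+02] delta [ -87.  -148.5   10.2] spin -0.0966 F [0.9 0.4 0. ]
```

Emit:
{"api": "apply_moves", "payload": {
  "plan": [
    {"jaw":0,"delta_pos":[-25,-43,3],"spin":-0.03},
    {"jaw":0,"delta_pos":[-50,-85,6],"spin":-0.06},
    {"jaw":0,"delta_pos":[-70,-120,8],"spin":-0.08},
    {"jaw":0,"delta_pos":[-87,-148,10],"spin":-0.097},
    {"jaw":0,"delta_pos":[-87,-148.5,10],"spin":-0.097},
    {"jaw":0,"delta_pos":[-87,-148.5,10],"spin":-0.097},
    {"jaw":0,"delta_pos":[-87,-148.5,10],"spin":-0.097},
    {"jaw":0,"delta_pos":[-87,-148.5,10],"spin":-0.097}
  ]
}}

```text
time_s: 2.6
ee_pos: [550.7, -63.6, 180.5]
ee_rot: [180.0, 0.1, -177.3]
force: [-0.4, -0.2, -0.4]
gripper_width: 91.1
```

```bash
python3 - <<'E'
from h import *
from workcell import env,cams,spotter
to(env,(551,-64.5,65),182.6)
cal=cams.calibration("wrist")
im=cams.grab_frame("wrist");cv2.imwrite("pics/w1.png",im[:,:,::-1])
print(cal)
for t in("handle","carriage","stop_red","stop_yellow"):
    for d in spotter.masks_of("wrist",t)[:1]: print(t,d["confidence"],d["extent"])
E
```

```text
t 2.6 pos [550.7 -63.6 180.5] rot [ 1.7997e+02  9.0000e-02 -1.7731e+02] delta [-1.000e-01 -9.000e-01  1.155e+02] spin 0.0015 F [-0.4 -0.2 -0.4]
{'camera_matrix': array([[311.32999341,   0.        , 317.17259635],
       [  0.        , 311.32999341, 198.23439832],
       [  0.        ,   0.        ,   1.        ]]), 'rvec': array([-2.02906663, -2.12592632, -0.29405093]), 'tvec': array([  89.20778434, -548.48511497,  210.31351915])}
handle 0.76 [279.4, 151.8, 356.7, 225.1]
carriage 0.81 [282.0, 151.1, 352.3, 225.9]
stop_yellow 0.85 [145.6, 148.3, 189.8, 220.4]
```

View pics/w1.png

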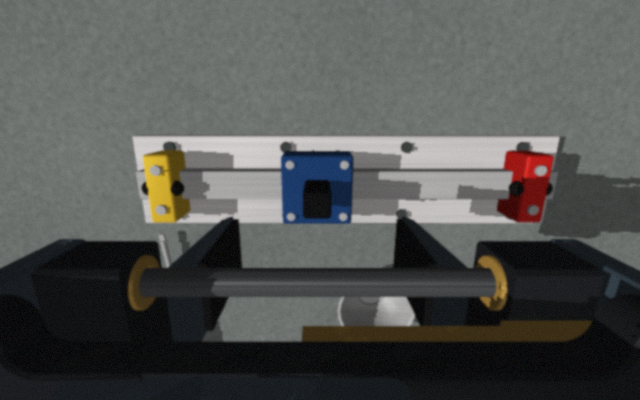

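Wrist view: the handle is at about (317,200), centred between the fingers. The carriage screws are at (290,165), (345,165), (291,217) and (343,216), and the rail runs level in the picture, so the yaw is right. I'll check the position from the screws.

```bash
python3 - <<'E'
from h import *
from workcell import env,cams
c=cams.calibration("wrist")
P=[ray(c,p,56) for p in((290,165),(345,165),(291,217),(343,216))]
print(np.round(P,1),np.mean(P,0)); print(ray(c,(317,217),106))
print("yel",ray(c,(158,170),55),ray(c,(157,213),55),"red",ray(c,(541,171),55),ray(c,(533,210),55))
to(env,(551,-64.5,65),182.6)
E
```

```text
[[526.  -91.3  56. ]
 [523.6 -38.9  56. ]
 [578.4 -89.1  56. ]
 [574.9 -37.3  56. ]] [550.70448206 -64.13450691  56.        ]
[559.8343169  -63.97024396 106.        ]
yel [ 536.80173699 -218.01130491   55.        ] [ 580.59034338 -223.01602189   55.        ] red [520.90008378 150.25572518  55.        ] [560.31128449 151.75569308  55.        ]
t 2.85 pos [551.  -64.2 180.3] rot [ 1.7998e+02  8.0000e-02 -1.7736e+02] delta [ 1.000e-01 -4.000e-01  1.153e+02] spin 0.0008 F [ 0.3 -0.3  0.8]
```

Emit:
{"api": "apply_moves", "payload": {
  "plan": [
    {"jaw":0,"delta_pos":[0,0,20],"spin":0},
    {"jaw":0,"delta_pos":[0,0,40],"spin":0},
    {"jaw":0,"delta_pos":[0,0,60],"spin":0},
    {"jaw":0,"delta_pos":[0,0,80],"spin":0},
    {"jaw":0,"delta_pos":[0,0,95],"spin":0},
    {"jaw":0,"delta_pos":[0,0,107],"spin":0},
    {"jaw":0,"delta_pos":[0,0,115],"spin":0},
    {"jaw":0.3,"delta_pos":[0,0,115],"spin":0}
  ]
}}

```text
time_s: 3.85
ee_pos: [550.9, -64.1, 65.0]
ee_rot: [180.0, 0.0, -177.4]
force: [-0.5, -1.0, 0.4]
gripper_width: 83.6
```

Emit:
{"api": "apply_moves", "payload": {
  "plan": [
    {"jaw":0.5,"delta_pos":[0,0,0],"spin":0},
    {"jaw":0.7,"delta_pos":[0,0,0],"spin":0},
    {"jaw":0.85,"delta_pos":[0,0,0],"spin":0},
    {"jaw":1,"delta_pos":[0,0,0],"spin":0},
    {"jaw":1,"delta_pos":[0,0,0],"spin":0},
    {"jaw":1,"delta_pos":[0,0,0],"spin":0},
    {"jaw":1,"delta_pos":[0,0,0],"spin":0},
    {"jaw":1,"delta_pos":[0,0,0],"spin":0}
  ],
  "squeeze": 30
}}

```text
time_s: 4.85
ee_pos: [550.9, -64.1, 65.0]
ee_rot: [180.0, 0.0, -177.4]
force: [-0.6, 1.0, 0.6]
gripper_width: 24.0
```

Emit:
{"api": "apply_moves", "payload": {
  "plan": [
    {"jaw":1,"delta_pos":[0,1.5,0],"spin":0},
    {"jaw":1,"delta_pos":[0,3,0],"spin":0},
    {"jaw":1,"delta_pos":[0,4.5,0],"spin":0},
    {"jaw":1,"delta_pos":[0,6,0],"spin":0},
    {"jaw":1,"delta_pos":[0,7.5,0],"spin":0},
    {"jaw":1,"delta_pos":[0,9,0],"spin":0},
    {"jaw":1,"delta_pos":[0,10.5,0],"spin":0},
    {"jaw":1,"delta_pos":[0,12,0],"spin":0}
  ]
}}

```text
time_s: 5.85
ee_pos: [550.3, -52.0, 65.0]
ee_rot: [180.0, 0.0, -177.3]
force: [0.2, -3.1, -0.8]
gripper_width: 23.7
```

Emit:
{"api": "apply_moves", "payload": {
  "plan": [
    {"jaw":1,"delta_pos":[0,1.5,0],"spin":0},
    {"jaw":1,"delta_pos":[0,3,0],"spin":0},
    {"jaw":1,"delta_pos":[0,4.5,0],"spin":0},
    {"jaw":1,"delta_pos":[0,6,0],"spin":0},
    {"jaw":1,"delta_pos":[0,7.5,0],"spin":0},
    {"jaw":1,"delta_pos":[0,9,0],"spin":0},
    {"jaw":1,"delta_pos":[0,10.5,0],"spin":0},
    {"jaw":1,"delta_pos":[0,12,0],"spin":0}
  ]
}}

```text
time_s: 6.85
ee_pos: [549.8, -40.2, 65.0]
ee_rot: [180.0, 0.0, -177.3]
force: [0.3, -3.8, -0.1]
gripper_width: 23.5
```

Emit:
{"api": "apply_moves", "payload": {
  "plan": [
    {"jaw":1,"delta_pos":[0,1.5,0],"spin":0},
    {"jaw":1,"delta_pos":[0,3,0],"spin":0},
    {"jaw":1,"delta_pos":[0,4.5,0],"spin":0},
    {"jaw":1,"delta_pos":[0,6,0],"spin":0},
    {"jaw":1,"delta_pos":[0,7.5,0],"spin":0},
    {"jaw":1,"delta_pos":[0,9,0],"spin":0},
    {"jaw":1,"delta_pos":[0,10.5,0],"spin":0},
    {"jaw":1,"delta_pos":[0,12,0],"spin":0}
  ]
}}

```text
time_s: 7.85
ee_pos: [549.3, -29.9, 65.0]
ee_rot: [-179.9, 0.0, -177.3]
force: [-0.2, -9.3, -1.6]
gripper_width: 24.4
```

Emit:
{"api": "apply_moves", "payload": {
  "plan": [
    {"jaw":1,"delta_pos":[0,0.75,0],"spin":0},
    {"jaw":1,"delta_pos":[0,1.5,0],"spin":0},
    {"jaw":1,"delta_pos":[0,2.25,0],"spin":0},
    {"jaw":1,"delta_pos":[0,3,0],"spin":0},
    {"jaw":1,"delta_pos":[0,3.75,0],"spin":0},
    {"jaw":1,"delta_pos":[0,4.5,0],"spin":0},
    {"jaw":1,"delta_pos":[0,5.25,0],"spin":0},
    {"jaw":1,"delta_pos":[0,6,0],"spin":0}
  ]
}}

```text
time_s: 8.85
ee_pos: [549.1, -25.0, 65.0]
ee_rot: [-179.8, 0.0, -177.3]
force: [-0.2, -9.4, -0.6]
gripper_width: 23.8
```

Emit:
{"api": "apply_moves", "payload": {
  "plan": [
    {"jaw":1,"delta_pos":[0,0.75,0],"spin":0},
    {"jaw":1,"delta_pos":[0,1.5,0],"spin":0},
    {"jaw":1,"delta_pos":[0,2.25,0],"spin":0},
    {"jaw":1,"delta_pos":[0,3,0],"spin":0},
    {"jaw":1,"delta_pos":[0,3.75,0],"spin":0},
    {"jaw":1,"delta_pos":[0,4.5,0],"spin":0},
    {"jaw":1,"delta_pos":[0,5.25,0],"spin":0},
    {"jaw":1,"delta_pos":[0,6,0],"spin":0}
  ]
}}

```text
time_s: 9.85
ee_pos: [548.8, -18.7, 65.0]
ee_rot: [-179.8, 0.0, -177.4]
force: [0.1, -3.1, -0.3]
gripper_width: 23.9
```

Emit:
{"api": "apply_moves", "payload": {
  "plan": [
    {"jaw":1,"delta_pos":[0,0.75,0],"spin":0},
    {"jaw":1,"delta_pos":[0,1.5,0],"spin":0},
    {"jaw":1,"delta_pos":[0,2.25,0],"spin":0},
    {"jaw":1,"delta_pos":[0,3,0],"spin":0},
    {"jaw":1,"delta_pos":[0,3.75,0],"spin":0},
    {"jaw":1,"delta_pos":[0,4.5,0],"spin":0},
    {"jaw":1,"delta_pos":[0,5.25,0],"spin":0},
    {"jaw":1,"delta_pos":[0,6,0],"spin":0}
  ]
}}

```text
time_s: 10.85
ee_pos: [548.5, -12.5, 65.0]
ee_rot: [-179.8, 0.0, -177.4]
force: [0.5, -2.2, -0.2]
gripper_width: 23.8
```

Emit:
{"api": "apply_moves", "payload": {
  "plan": [
    {"jaw":1,"delta_pos":[0,3,0],"spin":0},
    {"jaw":1,"delta_pos":[0,8,0],"spin":0},
    {"jaw":1,"delta_pos":[0,14,0],"spin":0},
    {"jaw":1,"delta_pos":[0,20,0],"spin":0},
    {"jaw":1,"delta_pos":[0,26,0],"spin":0},
    {"jaw":1,"delta_pos":[0,32,0],"spin":0},
    {"jaw":1,"delta_pos":[0,37,0],"spin":0},
    {"jaw":1,"delta_pos":[0,40,0],"spin":0}
  ]
}}

```text
time_s: 11.85
ee_pos: [546.7, 27.8, 65.0]
ee_rot: [-179.8, 0.0, -177.3]
force: [0.6, -1.0, 2.3]
gripper_width: 23.9
```

Emit:
{"api": "apply_moves", "payload": {
  "plan": [
    {"jaw":1,"delta_pos":[0,3,0],"spin":0},
    {"jaw":1,"delta_pos":[0,8,0],"spin":0},
    {"jaw":1,"delta_pos":[0,14,0],"spin":0},
    {"jaw":1,"delta_pos":[0,20,0],"spin":0},
    {"jaw":1,"delta_pos":[0,26,0],"spin":0},
    {"jaw":1,"delta_pos":[0,32,0],"spin":0},
    {"jaw":1,"delta_pos":[0,37,0],"spin":0},
    {"jaw":1,"delta_pos":[0,40,0],"spin":0}
  ]
}}

```text
time_s: 12.85
ee_pos: [544.8, 68.1, 64.9]
ee_rot: [-179.8, 0.0, -177.3]
force: [-1.1, -1.5, 4.3]
gripper_width: 24.0
```

Emit:
{"api": "apply_moves", "payload": {
  "plan": [
    {"jaw":1,"delta_pos":[0,2,0],"spin":0},
    {"jaw":1,"delta_pos":[0,4,0],"spin":0},
    {"jaw":1,"delta_pos":[0,6,0],"spin":0},
    {"jaw":1,"delta_pos":[0,8,0],"spin":0},
    {"jaw":1,"delta_pos":[0,10,0],"spin":0},
    {"jaw":1,"delta_pos":[0,12,0],"spin":0},
    {"jaw":1,"delta_pos":[0,14,0],"spin":0},
    {"jaw":1,"delta_pos":[0,16,0],"spin":0}
  ]
}}

```text
time_s: 13.85
ee_pos: [544.0, 84.2, 64.9]
ee_rot: [-179.8, 0.0, -177.3]
force: [-0.4, -1.1, 4.9]
gripper_width: 24.2
```

Emit:
{"api": "apply_moves", "payload": {
  "plan": [
    {"jaw":1,"delta_pos":[0,0.6,0],"spin":0},
    {"jaw":1,"delta_pos":[0,1.2,0],"spin":0},
    {"jaw":1,"delta_pos":[0,1.8,0],"spin":0},
    {"jaw":1,"delta_pos":[0,2.4,0],"spin":0},
    {"jaw":1,"delta_pos":[0,3,0],"spin":0},
    {"jaw":1,"delta_pos":[0,3.4,0],"spin":0},
    {"jaw":1,"delta_pos":[0,3.8,0],"spin":0},
    {"jaw":1,"delta_pos":[0,4,0],"spin":0}
  ]
}}

```text
time_s: 14.85
ee_pos: [543.9, 88.3, 64.9]
ee_rot: [-179.8, 0.1, -177.3]
force: [-0.7, -1.2, 5.4]
gripper_width: 24.0
```

Emit:
{"api": "apply_moves", "payload": {
  "plan": [
    {"jaw":1,"delta_pos":[0,0.2,0],"spin":0},
    {"jaw":1,"delta_pos":[0,0.4,0],"spin":0},
    {"jaw":1,"delta_pos":[0,0.6,0],"spin":0},
    {"jaw":1,"delta_pos":[0,0.8,0],"spin":0},
    {"jaw":1,"delta_pos":[0,1,0],"spin":0},
    {"jaw":1,"delta_pos":[0,1.2,0],"spin":0},
    {"jaw":1,"delta_pos":[0,1.4,0],"spin":0},
    {"jaw":1,"delta_pos":[0,1.6,0],"spin":0}
  ]
}}

```text
time_s: 15.85
ee_pos: [543.8, 89.9, 64.9]
ee_rot: [-179.8, 0.0, -177.3]
force: [-1.1, -1.4, 4.4]
gripper_width: 23.9
```

Emit:
{"api": "apply_moves", "payload": {
  "plan": [
    {"jaw":1,"delta_pos":[0,0.2,0],"spin":0},
    {"jaw":1,"delta_pos":[0,0.4,0],"spin":0},
    {"jaw":1,"delta_pos":[0,0.6,0],"spin":0},
    {"jaw":1,"delta_pos":[0,0.8,0],"spin":0},
    {"jaw":1,"delta_pos":[0,1,0],"spin":0},
    {"jaw":1,"delta_pos":[0,1.2,0],"spin":0},
    {"jaw":1,"delta_pos":[0,1.4,0],"spin":0},
    {"jaw":1,"delta_pos":[0,1.6,0],"spin":0}
  ]
}}

```text
time_s: 16.85
ee_pos: [543.8, 91.5, 65.0]
ee_rot: [-179.8, 0.1, -177.3]
force: [-1.5, -1.6, 5.1]
gripper_width: 24.0
```

Emit:
{"api": "apply_moves", "payload": {
  "plan": [
    {"jaw":1,"delta_pos":[0,0.2,0],"spin":0},
    {"jaw":1,"delta_pos":[0,0.4,0],"spin":0},
    {"jaw":1,"delta_pos":[0,0.5,0],"spin":0},
    {"jaw":1,"delta_pos":[0,0.6,0],"spin":0},
    {"jaw":1,"delta_pos":[0,0.8,0],"spin":0},
    {"jaw":1,"delta_pos":[0,0.9,0],"spin":0},
    {"jaw":1,"delta_pos":[0,1,0],"spin":0},
    {"jaw":1,"delta_pos":[0,1.2,0],"spin":0}
  ]
}}

```text
time_s: 17.85
ee_pos: [543.7, 92.7, 64.9]
ee_rot: [-179.8, 0.1, -177.3]
force: [-2.2, -2.3, 4.2]
gripper_width: 23.4
```

```bash
python3 - <<'E'
from h import *
from workcell import env,cams
im=cams.grab_frame("top")
cv2.imwrite("pics/t2.png",cv2.resize(im[200:270,220:330,::-1],None,fx=7,fy=7,interpolation=cv2.INTER_CUBIC))
print(env.state()['ee_pos'],env.state()['force'])
E
```

```text
[543.6771816   92.71884116  64.92746605] [-0.87663713 -1.53938405  4.47034708]
```

View pics/t2.png

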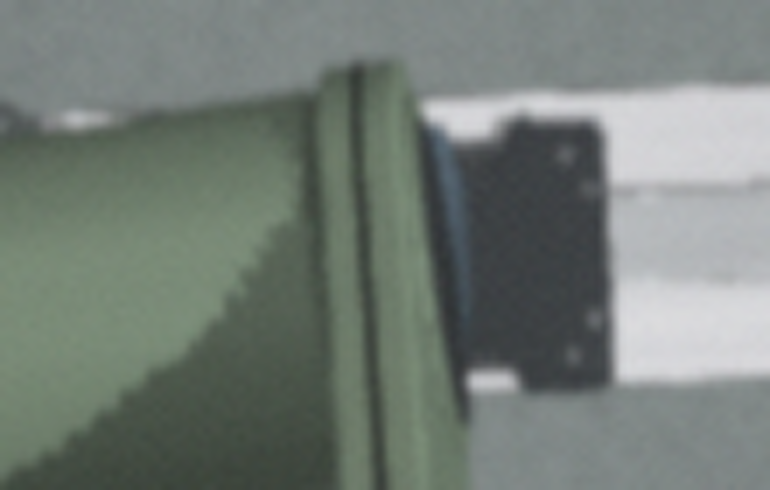

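The arm hides the gap in the top view, so I'll go on by feel in 1 mm steps.

Emit:
{"api": "apply_moves", "payload": {
  "plan": [
    {"jaw":1,"delta_pos":[0,0.2,0],"spin":0},
    {"jaw":1,"delta_pos":[0,0.4,0],"spin":0},
    {"jaw":1,"delta_pos":[0,0.5,0],"spin":0},
    {"jaw":1,"delta_pos":[0,0.6,0],"spin":0},
    {"jaw":1,"delta_pos":[0,0.8,0],"spin":0},
    {"jaw":1,"delta_pos":[0,0.9,0],"spin":0},
    {"jaw":1,"delta_pos":[0,1,0],"spin":0},
    {"jaw":1,"delta_pos":[0,1.2,0],"spin":0}
  ]
}}

```text
time_s: 18.9
ee_pos: [543.6, 93.9, 64.9]
ee_rot: [-179.8, 0.1, -177.3]
force: [-0.6, -0.8, 5.1]
gripper_width: 23.8
```

Emit:
{"api": "apply_moves", "payload": {
  "plan": [
    {"jaw":1,"delta_pos":[0,0.2,0],"spin":0},
    {"jaw":1,"delta_pos":[0,0.4,0],"spin":0},
    {"jaw":1,"delta_pos":[0,0.5,0],"spin":0},
    {"jaw":1,"delta_pos":[0,0.6,0],"spin":0},
    {"jaw":1,"delta_pos":[0,0.8,0],"spin":0},
    {"jaw":1,"delta_pos":[0,0.9,0],"spin":0},
    {"jaw":1,"delta_pos":[0,1,0],"spin":0},
    {"jaw":1,"delta_pos":[0,1.2,0],"spin":0}
  ]
}}

```text
time_s: 19.9
ee_pos: [543.6, 95.1, 64.9]
ee_rot: [-179.8, 0.1, -177.3]
force: [-0.3, -2.0, 4.7]
gripper_width: 23.5
```

Emit:
{"api": "apply_moves", "payload": {
  "plan": [
    {"jaw":1,"delta_pos":[0,0.2,0],"spin":0},
    {"jaw":1,"delta_pos":[0,0.4,0],"spin":0},
    {"jaw":1,"delta_pos":[0,0.5,0],"spin":0},
    {"jaw":1,"delta_pos":[0,0.6,0],"spin":0},
    {"jaw":1,"delta_pos":[0,0.8,0],"spin":0},
    {"jaw":1,"delta_pos":[0,0.9,0],"spin":0},
    {"jaw":1,"delta_pos":[0,1,0],"spin":0},
    {"jaw":1,"delta_pos":[0,1.2,0],"spin":0}
  ]
}}

```text
time_s: 20.9
ee_pos: [543.5, 96.3, 64.9]
ee_rot: [-179.8, 0.1, -177.3]
force: [-1.2, -1.9, 5.0]
gripper_width: 23.6
```

Emit:
{"api": "apply_moves", "payload": {
  "plan": [
    {"jaw":1,"delta_pos":[0,0.2,0],"spin":0},
    {"jaw":1,"delta_pos":[0,0.4,0],"spin":0},
    {"jaw":1,"delta_pos":[0,0.5,0],"spin":0},
    {"jaw":1,"delta_pos":[0,0.6,0],"spin":0},
    {"jaw":1,"delta_pos":[0,0.8,0],"spin":0},
    {"jaw":1,"delta_pos":[0,0.9,0],"spin":0},
    {"jaw":1,"delta_pos":[0,1,0],"spin":0},
    {"jaw":1,"delta_pos":[0,1.2,0],"spin":0}
  ]
}}

```text
time_s: 21.9
ee_pos: [543.5, 96.7, 64.9]
ee_rot: [-179.7, 0.1, -177.3]
force: [-1.5, -7.4, 5.1]
gripper_width: 23.9
```

Emit:
{"api": "apply_moves", "payload": {
  "plan": [
    {"jaw":1,"delta_pos":[0,0.9,0],"spin":0},
    {"jaw":1,"delta_pos":[0,0.9,0],"spin":0},
    {"jaw":1,"delta_pos":[0,0.9,0],"spin":0},
    {"jaw":1,"delta_pos":[0,0.9,0],"spin":0},
    {"jaw":1,"delta_pos":[0,0.9,0],"spin":0},
    {"jaw":1,"delta_pos":[0,0.9,0],"spin":0},
    {"jaw":1,"delta_pos":[0,0.9,0],"spin":0},
    {"jaw":1,"delta_pos":[0,0.9,0],"spin":0}
  ]
}}

```text
time_s: 22.9
ee_pos: [543.5, 96.6, 64.9]
ee_rot: [-179.7, 0.0, -177.3]
force: [-0.7, -6.8, 4.9]
gripper_width: 23.7
```

Emit:
{"api": "apply_moves", "payload": {
  "plan": [
    {"jaw":1,"delta_pos":[0,1.0,0],"spin":0},
    {"jaw":1,"delta_pos":[0,1.1,0],"spin":0},
    {"jaw":1,"delta_pos":[0,1.2,0],"spin":0},
    {"jaw":1,"delta_pos":[0,1.2,0],"spin":0},
    {"jaw":1,"delta_pos":[0,1.2,0],"spin":0},
    {"jaw":1,"delta_pos":[0,1.2,0],"spin":0},
    {"jaw":1,"delta_pos":[0,1.2,0],"spin":0},
    {"jaw":1,"delta_pos":[0,1.2,0],"spin":0}
  ]
}}

```text
time_s: 23.9
ee_pos: [543.5, 96.6, 64.9]
ee_rot: [-179.5, 0.0, -177.3]
force: [0.2, -7.8, 4.6]
gripper_width: 24.2
```

Emit:
{"api": "apply_moves", "payload": {
  "plan": [
    {"jaw":1,"delta_pos":[0,-3,0],"spin":0},
    {"jaw":1,"delta_pos":[0,-9,0],"spin":0},
    {"jaw":1,"delta_pos":[0,-16,0],"spin":0},
    {"jaw":1,"delta_pos":[0,-24,0],"spin":0},
    {"jaw":1,"delta_pos":[0,-32,0],"spin":0},
    {"jaw":1,"delta_pos":[0,-40,0],"spin":0},
    {"jaw":1,"delta_pos":[0,-47,0],"spin":0},
    {"jaw":1,"delta_pos":[0,-52,0],"spin":0}
  ]
}}

```text
time_s: 24.9
ee_pos: [545.9, 44.2, 65.0]
ee_rot: [-179.5, 0.0, -177.3]
force: [-0.2, 2.2, -1.8]
gripper_width: 24.1
```

Emit:
{"api": "apply_moves", "payload": {
  "plan": [
    {"jaw":1,"delta_pos":[0,-5,0],"spin":0},
    {"jaw":1,"delta_pos":[0,-11,0],"spin":0},
    {"jaw":1,"delta_pos":[0,-18,0],"spin":0},
    {"jaw":1,"delta_pos":[0,-26,0],"spin":0},
    {"jaw":1,"delta_pos":[0,-34,0],"spin":0},
    {"jaw":1,"delta_pos":[0,-42,0],"spin":0},
    {"jaw":1,"delta_pos":[0,-49,0],"spin":0},
    {"jaw":1,"delta_pos":[0,-54,0],"spin":0}
  ]
}}

```text
time_s: 25.9
ee_pos: [548.4, -10.3, 65.0]
ee_rot: [-179.5, -0.0, -177.3]
force: [1.5, 2.2, -8.1]
gripper_width: 24.0
```

Emit:
{"api": "apply_moves", "payload": {
  "plan": [
    {"jaw":1,"delta_pos":[0,-0.75,0],"spin":0},
    {"jaw":1,"delta_pos":[0,-1.5,0],"spin":0},
    {"jaw":1,"delta_pos":[0,-2.25,0],"spin":0},
    {"jaw":1,"delta_pos":[0,-3,0],"spin":0},
    {"jaw":1,"delta_pos":[0,-3.75,0],"spin":0},
    {"jaw":1,"delta_pos":[0,-4.5,0],"spin":0},
    {"jaw":1,"delta_pos":[0,-5.25,0],"spin":0},
    {"jaw":1,"delta_pos":[0,-6,0],"spin":0}
  ]
}}

```text
time_s: 26.9
ee_pos: [548.6, -16.0, 65.0]
ee_rot: [-179.6, -0.0, -177.3]
force: [1.9, 3.5, -6.1]
gripper_width: 24.2
```

Emit:
{"api": "apply_moves", "payload": {
  "plan": [
    {"jaw":1,"delta_pos":[0,-0.6,0],"spin":0},
    {"jaw":1,"delta_pos":[0,-1.2,0],"spin":0},
    {"jaw":1,"delta_pos":[0,-1.8,0],"spin":0},
    {"jaw":1,"delta_pos":[0,-2.4,0],"spin":0},
    {"jaw":1,"delta_pos":[0,-3,0],"spin":0},
    {"jaw":1,"delta_pos":[0,-3.6,0],"spin":0},
    {"jaw":1,"delta_pos":[0,-4.2,0],"spin":0},
    {"jaw":1,"delta_pos":[0,-4.8,0],"spin":0}
  ]
}}

```text
time_s: 27.9
ee_pos: [548.8, -19.6, 65.0]
ee_rot: [-179.7, -0.0, -177.4]
force: [1.7, 7.6, -6.4]
gripper_width: 23.8
```

Emit:
{"api": "apply_moves", "payload": {
  "plan": [
    {"jaw":1,"delta_pos":[0,-0.6,0],"spin":0},
    {"jaw":1,"delta_pos":[0,-1.2,0],"spin":0},
    {"jaw":1,"delta_pos":[0,-1.8,0],"spin":0},
    {"jaw":1,"delta_pos":[0,-2.4,0],"spin":0},
    {"jaw":1,"delta_pos":[0,-3,0],"spin":0},
    {"jaw":1,"delta_pos":[0,-3.6,0],"spin":0},
    {"jaw":1,"delta_pos":[0,-4.2,0],"spin":0},
    {"jaw":1,"delta_pos":[0,-4.8,0],"spin":0}
  ]
}}

```text
time_s: 28.9
ee_pos: [548.9, -22.5, 65.0]
ee_rot: [-179.9, -0.0, -177.4]
force: [2.4, 10.6, -6.3]
gripper_width: 24.0
```

Emit:
{"api": "apply_moves", "payload": {
  "plan": [
    {"jaw":1,"delta_pos":[0,-0.6,0],"spin":0},
    {"jaw":1,"delta_pos":[0,-1.2,0],"spin":0},
    {"jaw":1,"delta_pos":[0,-1.8,0],"spin":0},
    {"jaw":1,"delta_pos":[0,-2.4,0],"spin":0},
    {"jaw":1,"delta_pos":[0,-3,0],"spin":0},
    {"jaw":1,"delta_pos":[0,-3.6,0],"spin":0},
    {"jaw":1,"delta_pos":[0,-4.2,0],"spin":0},
    {"jaw":1,"delta_pos":[0,-4.8,0],"spin":0}
  ]
}}

```text
time_s: 29.9
ee_pos: [549.1, -26.0, 65.0]
ee_rot: [-180.0, -0.0, -177.3]
force: [1.5, 10.3, -6.2]
gripper_width: 24.1
```

Emit:
{"api": "apply_moves", "payload": {
  "plan": [
    {"jaw":1,"delta_pos":[0,-0.6,0],"spin":0},
    {"jaw":1,"delta_pos":[0,-1.2,0],"spin":0},
    {"jaw":1,"delta_pos":[0,-1.8,0],"spin":0},
    {"jaw":1,"delta_pos":[0,-2.4,0],"spin":0},
    {"jaw":1,"delta_pos":[0,-3,0],"spin":0},
    {"jaw":1,"delta_pos":[0,-3.6,0],"spin":0},
    {"jaw":1,"delta_pos":[0,-4.2,0],"spin":0},
    {"jaw":1,"delta_pos":[0,-4.8,0],"spin":0}
  ]
}}

```text
time_s: 30.9
ee_pos: [549.3, -29.8, 65.0]
ee_rot: [180.0, -0.0, -177.3]
force: [2.0, 9.6, -6.0]
gripper_width: 23.9
```

Emit:
{"api": "apply_moves", "payload": {
  "plan": [
    {"jaw":1,"delta_pos":[0,-0.6,0],"spin":0},
    {"jaw":1,"delta_pos":[0,-1.2,0],"spin":0},
    {"jaw":1,"delta_pos":[0,-1.8,0],"spin":0},
    {"jaw":1,"delta_pos":[0,-2.4,0],"spin":0},
    {"jaw":1,"delta_pos":[0,-3,0],"spin":0},
    {"jaw":1,"delta_pos":[0,-3.6,0],"spin":0},
    {"jaw":1,"delta_pos":[0,-4.2,0],"spin":0},
    {"jaw":1,"delta_pos":[0,-4.8,0],"spin":0}
  ]
}}

```text
time_s: 31.9
ee_pos: [549.5, -34.7, 65.0]
ee_rot: [-180.0, -0.0, -177.3]
force: [2.0, 5.0, -6.9]
gripper_width: 23.8
```

Emit:
{"api": "apply_moves", "payload": {
  "plan": [
    {"jaw":1,"delta_pos":[0,-3,0],"spin":0},
    {"jaw":1,"delta_pos":[0,-9,0],"spin":0},
    {"jaw":1,"delta_pos":[0,-16,0],"spin":0},
    {"jaw":1,"delta_pos":[0,-24,0],"spin":0},
    {"jaw":1,"delta_pos":[0,-32,0],"spin":0},
    {"jaw":1,"delta_pos":[0,-40,0],"spin":0},
    {"jaw":1,"delta_pos":[0,-48,0],"spin":0},
    {"jaw":1,"delta_pos":[0,-55,0],"spin":0}
  ]
}}

```text
time_s: 32.9
ee_pos: [552.0, -90.2, 65.0]
ee_rot: [-179.9, -0.0, -177.3]
force: [2.0, 3.0, -6.6]
gripper_width: 23.9
```

Emit:
{"api": "apply_moves", "payload": {
  "plan": [
    {"jaw":1,"delta_pos":[0,-7,0],"spin":0},
    {"jaw":1,"delta_pos":[0,-15,0],"spin":0},
    {"jaw":1,"delta_pos":[0,-23,0],"spin":0},
    {"jaw":1,"delta_pos":[0,-31,0],"spin":0},
    {"jaw":1,"delta_pos":[0,-39,0],"spin":0},
    {"jaw":1,"delta_pos":[0,-46,0],"spin":0},
    {"jaw":1,"delta_pos":[0,-51,0],"spin":0},
    {"jaw":1,"delta_pos":[0,-54,0],"spin":0}
  ]
}}

```text
time_s: 33.9
ee_pos: [554.5, -144.5, 65.0]
ee_rot: [-180.0, -0.0, -177.3]
force: [2.9, 1.8, -7.8]
gripper_width: 23.8
```

Emit:
{"api": "apply_moves", "payload": {
  "plan": [
    {"jaw":1,"delta_pos":[0,-2,0],"spin":0},
    {"jaw":1,"delta_pos":[0,-4,0],"spin":0},
    {"jaw":1,"delta_pos":[0,-6,0],"spin":0},
    {"jaw":1,"delta_pos":[0,-8,0],"spin":0},
    {"jaw":1,"delta_pos":[0,-9.5,0],"spin":0},
    {"jaw":1,"delta_pos":[0,-11,0],"spin":0},
    {"jaw":1,"delta_pos":[0,-12,0],"spin":0},
    {"jaw":1,"delta_pos":[0,-13,0],"spin":0}
  ]
}}

```text
time_s: 34.9
ee_pos: [555.2, -157.5, 64.9]
ee_rot: [-180.0, -0.0, -177.3]
force: [1.5, 1.3, -6.9]
gripper_width: 23.6
```

Emit:
{"api": "apply_moves", "payload": {
  "plan": [
    {"jaw":1,"delta_pos":[0,-0.2,0],"spin":0},
    {"jaw":1,"delta_pos":[0,-0.4,0],"spin":0},
    {"jaw":1,"delta_pos":[0,-0.6,0],"spin":0},
    {"jaw":1,"delta_pos":[0,-0.8,0],"spin":0},
    {"jaw":1,"delta_pos":[0,-1,0],"spin":0},
    {"jaw":1,"delta_pos":[0,-1.2,0],"spin":0},
    {"jaw":1,"delta_pos":[0,-1.4,0],"spin":0},
    {"jaw":1,"delta_pos":[0,-1.6,0],"spin":0}
  ]
}}

```text
time_s: 35.9
ee_pos: [555.3, -159.1, 65.0]
ee_rot: [-180.0, -0.0, -177.3]
force: [1.5, 0.9, -7.4]
gripper_width: 23.8
```

```bash
python3 - <<'E'
from h import *
from workcell import env,cams
im=cams.grab_frame("wrist");cv2.imwrite("pics/w3.png",im[:,:,::-1])
print(env.state()['ee_pos'])
c=cams.calibration("wrist"); K=c["camera_matrix"]
print(c['rvec'],c['tvec'])
E
```

```text
[ 555.24219804 -159.14337636   64.98057251]
[-2.02875764 -2.12720338 -0.29083727] [ 185.35315896 -517.30610925   99.99216932]
```

View pics/w3.png

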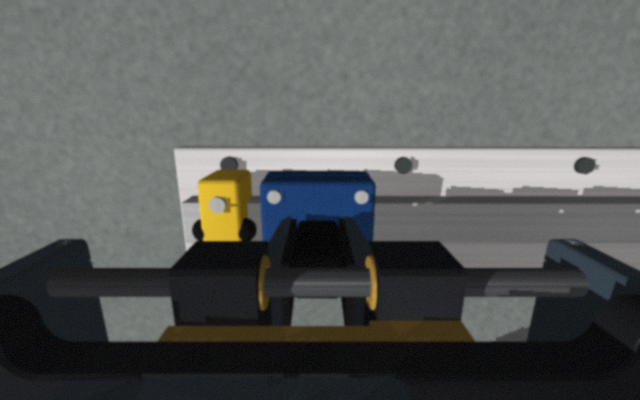

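The wrist view shows the carriage screws at (274,197) and (361,197) and the yellow screw at (219,204). That puts the middles about 59 mm apart, leaving a gap of about 3 mm.

Emit:
{"api": "apply_moves", "payload": {
  "plan": [
    {"jaw":1,"delta_pos":[0,-0.2,0],"spin":0},
    {"jaw":1,"delta_pos":[0,-0.4,0],"spin":0},
    {"jaw":1,"delta_pos":[0,-0.5,0],"spin":0},
    {"jaw":1,"delta_pos":[0,-0.6,0],"spin":0},
    {"jaw":1,"delta_pos":[0,-0.8,0],"spin":0},
    {"jaw":1,"delta_pos":[0,-0.9,0],"spin":0},
    {"jaw":1,"delta_pos":[0,-1,0],"spin":0},
    {"jaw":1,"delta_pos":[0,-1.2,0],"spin":0}
  ]
}}

```text
time_s: 36.95
ee_pos: [555.3, -160.4, 65.0]
ee_rot: [-180.0, -0.0, -177.3]
force: [2.1, 2.1, -6.7]
gripper_width: 23.7
```

Emit:
{"api": "apply_moves", "payload": {
  "plan": [
    {"jaw":1,"delta_pos":[0,-0.2,0],"spin":0},
    {"jaw":1,"delta_pos":[0,-0.4,0],"spin":0},
    {"jaw":1,"delta_pos":[0,-0.5,0],"spin":0},
    {"jaw":1,"delta_pos":[0,-0.6,0],"spin":0},
    {"jaw":1,"delta_pos":[0,-0.8,0],"spin":0},
    {"jaw":1,"delta_pos":[0,-0.9,0],"spin":0},
    {"jaw":1,"delta_pos":[0,-1,0],"spin":0},
    {"jaw":1,"delta_pos":[0,-1.2,0],"spin":0}
  ]
}}

```text
time_s: 37.95
ee_pos: [555.4, -161.6, 65.0]
ee_rot: [-180.0, -0.0, -177.3]
force: [1.5, 1.5, -8.2]
gripper_width: 23.6
```

Emit:
{"api": "apply_moves", "payload": {
  "plan": [
    {"jaw":1,"delta_pos":[0,-0.2,0],"spin":0},
    {"jaw":1,"delta_pos":[0,-0.4,0],"spin":0},
    {"jaw":1,"delta_pos":[0,-0.5,0],"spin":0},
    {"jaw":1,"delta_pos":[0,-0.6,0],"spin":0},
    {"jaw":1,"delta_pos":[0,-0.8,0],"spin":0},
    {"jaw":1,"delta_pos":[0,-0.9,0],"spin":0},
    {"jaw":1,"delta_pos":[0,-1,0],"spin":0},
    {"jaw":1,"delta_pos":[0,-1.2,0],"spin":0}
  ]
}}

```text
time_s: 38.95
ee_pos: [555.4, -162.8, 65.0]
ee_rot: [-180.0, -0.0, -177.3]
force: [1.9, 1.7, -7.1]
gripper_width: 24.0
```

Emit:
{"api": "apply_moves", "payload": {
  "plan": [
    {"jaw":1,"delta_pos":[0,-0.2,0],"spin":0},
    {"jaw":1,"delta_pos":[0,-0.4,0],"spin":0},
    {"jaw":1,"delta_pos":[0,-0.5,0],"spin":0},
    {"jaw":1,"delta_pos":[0,-0.6,0],"spin":0},
    {"jaw":1,"delta_pos":[0,-0.8,0],"spin":0},
    {"jaw":1,"delta_pos":[0,-0.9,0],"spin":0},
    {"jaw":1,"delta_pos":[0,-1,0],"spin":0},
    {"jaw":1,"delta_pos":[0,-1.2,0],"spin":0}
  ]
}}

```text
time_s: 39.95
ee_pos: [555.4, -163.9, 64.9]
ee_rot: [-180.0, -0.0, -177.3]
force: [1.8, 1.1, -7.9]
gripper_width: 23.8
```

Emit:
{"api": "apply_moves", "payload": {
  "plan": [
    {"jaw":1,"delta_pos":[0,-0.2,0],"spin":0},
    {"jaw":1,"delta_pos":[0,-0.4,0],"spin":0},
    {"jaw":1,"delta_pos":[0,-0.5,0],"spin":0},
    {"jaw":1,"delta_pos":[0,-0.6,0],"spin":0},
    {"jaw":1,"delta_pos":[0,-0.8,0],"spin":0},
    {"jaw":1,"delta_pos":[0,-0.9,0],"spin":0},
    {"jaw":1,"delta_pos":[0,-1,0],"spin":0},
    {"jaw":1,"delta_pos":[0,-1.2,0],"spin":0}
  ]
}}

```text
time_s: 40.95
ee_pos: [555.5, -164.6, 65.0]
ee_rot: [180.0, -0.0, -177.3]
force: [3.1, 5.0, -8.1]
gripper_width: 24.1
```

Emit:
{"api": "apply_moves", "payload": {
  "plan": [
    {"jaw":1,"delta_pos":[0,-0.7,0],"spin":0},
    {"jaw":1,"delta_pos":[0,-0.9,0],"spin":0},
    {"jaw":1,"delta_pos":[0,-1.1,0],"spin":0},
    {"jaw":1,"delta_pos":[0,-1.1,0],"spin":0},
    {"jaw":1,"delta_pos":[0,-1.1,0],"spin":0},
    {"jaw":1,"delta_pos":[0,-1.1,0],"spin":0},
    {"jaw":1,"delta_pos":[0,-1.1,0],"spin":0},
    {"jaw":1,"delta_pos":[0,-1.1,0],"spin":0}
  ]
}}

```text
time_s: 41.95
ee_pos: [555.4, -164.7, 65.0]
ee_rot: [179.9, -0.0, -177.3]
force: [2.2, 6.7, -7.0]
gripper_width: 24.3
```

Emit:
{"api": "apply_moves", "payload": {
  "plan": [
    {"jaw":1,"delta_pos":[0,-1.1,0],"spin":0},
    {"jaw":1,"delta_pos":[0,-1.1,0],"spin":0},
    {"jaw":1,"delta_pos":[0,-1.1,0],"spin":0},
    {"jaw":1,"delta_pos":[0,-1.1,0],"spin":0},
    {"jaw":1,"delta_pos":[0,-1.1,0],"spin":0},
    {"jaw":1,"delta_pos":[0,-1.1,0],"spin":0},
    {"jaw":1,"delta_pos":[0,-1.1,0],"spin":0},
    {"jaw":1,"delta_pos":[0,-1.1,0],"spin":0}
  ]
}}

```text
time_s: 42.95
ee_pos: [555.5, -164.8, 65.0]
ee_rot: [179.8, -0.0, -177.3]
force: [1.9, 8.3, -6.9]
gripper_width: 23.9
```

Emit:
{"api": "apply_moves", "payload": {
  "plan": [
    {"jaw":1,"delta_pos":[0,3,0],"spin":0},
    {"jaw":1,"delta_pos":[0,9,0],"spin":0},
    {"jaw":1,"delta_pos":[0,16,0],"spin":0},
    {"jaw":1,"delta_pos":[0,24,0],"spin":0},
    {"jaw":1,"delta_pos":[0,32,0],"spin":0},
    {"jaw":1,"delta_pos":[0,40,0],"spin":0},
    {"jaw":1,"delta_pos":[0,48,0],"spin":0},
    {"jaw":1,"delta_pos":[0,55,0],"spin":0}
  ]
}}

```text
time_s: 43.95
ee_pos: [552.9, -109.2, 65.0]
ee_rot: [179.9, -0.0, -177.2]
force: [3.4, -1.2, -11.0]
gripper_width: 23.7
```

Emit:
{"api": "apply_moves", "payload": {
  "plan": [
    {"jaw":1,"delta_pos":[0,8,0],"spin":0},
    {"jaw":1,"delta_pos":[0,16,0],"spin":0},
    {"jaw":1,"delta_pos":[0,25,0],"spin":0},
    {"jaw":1,"delta_pos":[0,34,0],"spin":0},
    {"jaw":1,"delta_pos":[0,43,0],"spin":0},
    {"jaw":1,"delta_pos":[0,52,0],"spin":0},
    {"jaw":1,"delta_pos":[0,60,0],"spin":0},
    {"jaw":1,"delta_pos":[0,65,0],"spin":0}
  ]
}}

```text
time_s: 44.95
ee_pos: [549.9, -43.7, 65.0]
ee_rot: [179.9, -0.0, -177.2]
force: [4.9, -1.5, -14.3]
gripper_width: 24.1
```

Emit:
{"api": "apply_moves", "payload": {
  "plan": [
    {"jaw":1,"delta_pos":[0,0.6,0],"spin":0},
    {"jaw":1,"delta_pos":[0,1.2,0],"spin":0},
    {"jaw":1,"delta_pos":[0,1.8,0],"spin":0},
    {"jaw":1,"delta_pos":[0,2.4,0],"spin":0},
    {"jaw":1,"delta_pos":[0,3,0],"spin":0},
    {"jaw":1,"delta_pos":[0,3.6,0],"spin":0},
    {"jaw":1,"delta_pos":[0,4.2,0],"spin":0},
    {"jaw":1,"delta_pos":[0,4.8,0],"spin":0}
  ]
}}

```text
time_s: 45.95
ee_pos: [549.7, -39.4, 65.0]
ee_rot: [179.9, -0.0, -177.2]
force: [4.9, -3.5, -13.2]
gripper_width: 23.7
```

Emit:
{"api": "apply_moves", "payload": {
  "plan": [
    {"jaw":1,"delta_pos":[0,0.6,0.1],"spin":0},
    {"jaw":1,"delta_pos":[0,1.2,0.2],"spin":0},
    {"jaw":1,"delta_pos":[0,1.8,0.2],"spin":0},
    {"jaw":1,"delta_pos":[0,2.4,0.2],"spin":0},
    {"jaw":1,"delta_pos":[0,3,0.2],"spin":0},
    {"jaw":1,"delta_pos":[0,3.6,0.2],"spin":0},
    {"jaw":1,"delta_pos":[0,4.2,0.2],"spin":0},
    {"jaw":1,"delta_pos":[0,4.8,0.2],"spin":0}
  ]
}}

```text
time_s: 46.95
ee_pos: [549.5, -36.1, 65.0]
ee_rot: [-180.0, -0.0, -177.2]
force: [4.3, -8.1, -13.7]
gripper_width: 23.9
```

Emit:
{"api": "apply_moves", "payload": {
  "plan": [
    {"jaw":1,"delta_pos":[0,0.6,0],"spin":0},
    {"jaw":1,"delta_pos":[0,1.2,0],"spin":0},
    {"jaw":1,"delta_pos":[0,1.8,0],"spin":0},
    {"jaw":1,"delta_pos":[0,2.4,0],"spin":0},
    {"jaw":1,"delta_pos":[0,3,0],"spin":0},
    {"jaw":1,"delta_pos":[0,3.6,0],"spin":0},
    {"jaw":1,"delta_pos":[0,4.2,0],"spin":0},
    {"jaw":1,"delta_pos":[0,4.8,0],"spin":0}
  ]
}}

```text
time_s: 47.95
ee_pos: [549.4, -33.3, 65.1]
ee_rot: [-179.8, -0.0, -177.2]
force: [4.2, -10.8, -14.0]
gripper_width: 24.1
```

Emit:
{"api": "apply_moves", "payload": {
  "plan": [
    {"jaw":1,"delta_pos":[0,1,0.1],"spin":0},
    {"jaw":1,"delta_pos":[0,2,0.2],"spin":0},
    {"jaw":1,"delta_pos":[0,3,0.3],"spin":0},
    {"jaw":1,"delta_pos":[0,4,0.3],"spin":0},
    {"jaw":1,"delta_pos":[0,5,0.3],"spin":0},
    {"jaw":1,"delta_pos":[0,6,0.3],"spin":0},
    {"jaw":1,"delta_pos":[0,6.5,0.3],"spin":0},
    {"jaw":1,"delta_pos":[0,6.8,0.3],"spin":0}
  ]
}}

```text
time_s: 48.95
ee_pos: [549.1, -27.9, 65.0]
ee_rot: [-179.8, -0.0, -177.3]
force: [3.7, -10.1, -12.1]
gripper_width: 23.9
```

Emit:
{"api": "apply_moves", "payload": {
  "plan": [
    {"jaw":1,"delta_pos":[0,0,0],"spin":0},
    {"jaw":1,"delta_pos":[0,0,0],"spin":0},
    {"jaw":1,"delta_pos":[0,0,0],"spin":0},
    {"jaw":0.6,"delta_pos":[0,0,0],"spin":0},
    {"jaw":0.3,"delta_pos":[0,0,0],"spin":0},
    {"jaw":0,"delta_pos":[0,0,0],"spin":0},
    {"jaw":0,"delta_pos":[0,0,0],"spin":0},
    {"jaw":0,"delta_pos":[0,0,0],"spin":0}
  ]
}}

```text
time_s: 49.95
ee_pos: [549.1, -27.8, 65.2]
ee_rot: [-179.8, -0.0, -177.3]
force: [0.4, 0.2, -0.3]
gripper_width: 71.0
```

Emit:
{"api": "apply_moves", "payload": {
  "plan": [
    {"jaw":0,"delta_pos":[0,0,0],"spin":0},
    {"jaw":0,"delta_pos":[0,0,-5],"spin":0},
    {"jaw":0,"delta_pos":[0,0,-20],"spin":0},
    {"jaw":0,"delta_pos":[0,0,-40],"spin":0},
    {"jaw":0,"delta_pos":[0,0,-60],"spin":0},
    {"jaw":0,"delta_pos":[0,0,-80],"spin":0},
    {"jaw":0,"delta_pos":[0,0,-100],"spin":0},
    {"jaw":0,"delta_pos":[0,0,-115],"spin":0}
  ]
}}

```text
time_s: 50.95
ee_pos: [549.5, -27.3, 182.2]
ee_rot: [-179.7, 0.1, -177.3]
force: [1.1, 0.7, -0.1]
gripper_width: 90.9
```

```bash
python3 - <<'E'
from h import *
from workcell import env,cams
c=cams.calibration("wrist")
im=cams.grab_frame("wrist");cv2.imwrite("pics/w4.png",im[:,:,::-1])
s=env.state();print(s['time_s'],s['ee_pos'],s['force'],s['gripper_width'])
E
```

```text
51.0 [550.54470234 -27.37172997 183.86226825] [0.62936926 0.0943418  2.01581596] 91.00567089986072
```

View pics/w4.png

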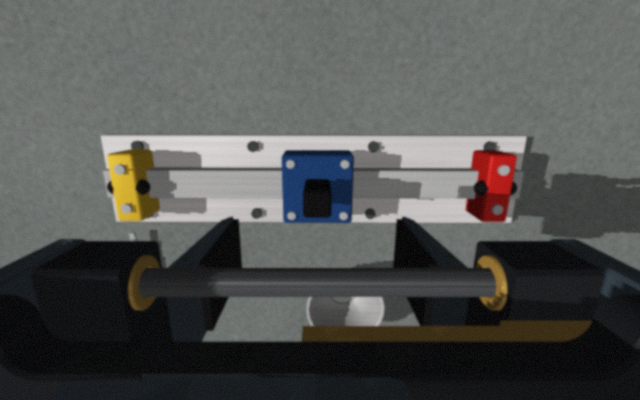

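The carriage screws are at (290,164) and (345,164), the same pixels as before the grasp, so it still sits centred under the open gripper at y ≈ -28. Everything else looks untouched.

```bash
python3 - <<'E'
from workcell import env
print(env.job_done())
E
```

```text
the job is handed in; nothing more can be done
None
```

I stroked the carriage through its full travel, left it on the tight spot and let go. The job was handed in at about 51 s.

- **Red stop:** I rested the carriage against it at y ≈ 96.6 mm. The wrist read 7–8 N, so about 5–6 N on the bumper after the 2 N of normal drag.
- **Yellow stop:** I rested it there at y ≈ -164.7 mm, reading 7–8 N, about the same as on red. I saw no reading near 20 N, though forces were only read once a second.
- **Tight spot:** The drag rose to about 10–11 N. Its middle came out at y ≈ -29.5 mm moving towards red and y ≈ -26 mm moving towards yellow. The two differ by about 3.5 mm, so I parked the carriage at their mean, y ≈ -27.9 mm. That should be within 2 mm or so of the true middle.
- **Side load:** While I was gripping the carriage, a vertical force of up to about 14 N built up at the wrist. It went away when I let go.
- **Last check:** After letting go, the wrist picture shows the carriage still centred under the open gripper. The gripper is clear above it and touching nothing, and I didn't touch the can, bowl or screwdriver.

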